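# Show the date stamp's face to the inspection camera

### The job

The date stamp stands in the steel tray under its splash hood: lift the hood off by its blue grip and hang it astride the bar of the little rail, then let go of it. Then take the stamp out of the tray by its wooden handle and hold it in the air with its stamping face square to the camera's lens, centred before it and about 80 mm away. Finish while still holding it there, still; leave the other things where they are, and do not push the camera.

Things in the scene. Friction and masses are not known exactly. Their poses are not given: they have to be found in the camera images.
- hood: Upside-down U of bent steel strip, 3 mm thick, over the stamp: 50 mm wide (x), 60 mm long (y, the open tunnel's direction), 44 mm clear between the legs; underside of its half-round top 80 mm above the feet. On top a flat blue grip, 12 mm thick (x), 50 mm long (y), 83 to 114 mm above the feet. 0.15 kg. Origin midway between the feet, z up. A half turn looks the same.
- rail: Small fixed rail: a round level bar 14 mm in diameter, 200 mm long, along its y axis, on a post at each end. Origin on the worktop under the bar's middle; the bar's centre line is 140 mm above it, its top 147 mm. When hung on it, the hood's top rests on the bar and its feet are about 67 mm above the worktop.
- stamp: Round wooden hand stamp, 64 mm tall, 24 mm in diameter at the foot, the waist about 13 mm thick 18 to 27 mm up, the handle about 20 mm thick from 27 mm up to the top. 50 g. Origin at the centre of the stamping face (its underside); z points from the face up the handle.
- stamp_top (a point): Top end of the stamp's handle, on its axis, 64 mm from the stamping face.
- lens (a point): Centre of the front of the inspection camera's lens. z: the way the camera looks (up and towards the robot, 22 to 45 degrees from vertical); y: level, across the lens. The stamp's face belongs 80 mm from here along z, with the stamp's z axis along this z (face to the lens, handle away).
- check_camera: Fixed inspection camera: black round foot, 84 mm in diameter, aluminium fork and a grey head 46 x 58 x 44 mm (tilt varies; stiff) with a black lens 40 mm in diameter. Origin at the centre of the foot's underside; head pivot 85 mm above it, lens front 42 mm from the pivot, all within 140 mm of the worktop.
- tray: Shallow steel tray, fixed, 301 (x) x 217 (y) mm, rim 24 mm above the worktop, floor 1 mm above its origin, which is at the centre. The stamp and hood stand in it.
- label_roll: White roll of labels, 78 mm in diameter, 34 mm high, fixed in the tray. Origin at the centre of its underside.
- ink_pad: Dark blue flat ink pad tin, 56 x 70 x 13 mm, in the tray; leave alone. Origin at the centre of its underside.
- marker: White marker pen with black cap, 17 x 135 x 16 mm, lying in the tray along its own y; leave alone. Origin at the centre of its underside.
- thermometer: White probe thermometer, 22 x 184 x 17 mm, lying in the tray along its own y; leave alone. Origin at the centre of its underside.

How it is judged:
By the outcome, as a careful person would: the job done as asked, in the order asked, and still so for the second after the job is handed in, while the arm keeps its last pose, push and grip.
It also fails if it takes over 54 s, if anything falls off the work surface, if the arm or the gripper's body presses on something with over 40 N, if the wrist force passes 120 N, or if a joint passes its speed limit or range.

### The arm

A 6-joint arm with a two-finger parallel gripper is mounted at the origin on a cart in front of the work surface, level with it; the furniture and walls round the work are solid. World frame = base frame: x ahead of the robot, y to its left, z up, the work surface at z = 0. Lengths are in m, angles in rad, forces in N, time in s.
With the tool pointing down it reaches from about 0.35 to 0.725 m from the base axis. Payload 4.3 kg.
Tool frame: the origin (TCP) lies at the very end of the fingers, on their centre line; the grasp point (between the pads) lies r.tcp_to_grasp behind it (r.tcp_to_grasp is the distance from the TCP to the grasp point, in m); z points along the fingers, y is the line along which they close (so a half turn about z gives the same grasp; the last joint's range is limited). The gripper opens to 85 mm and grips with 20 to 120 N. Pads are 22 mm wide; open, the fingers measure 114 mm over their backs; the gripper's body (76 mm by 85 mm) begins 54 mm behind the grasp point. The pads swing forward as they close: fully open they stand 13 mm farther back than shut.
Start: joints at [1.069, 0.377, 0.081, 1.274, 0, 1.46], TCP at [0.22, 0.531, 0.231] pointing down, gripper open.
Joint ranges: [-2.72, 2.72], [-0.84, 1.66], [-1.02, 1.22], [-1.77, 2.12], [-1.37, 1.28], [-3.14, 3.14]. Speed limits (rad/s): [2.57, 2.57, 3.14, 3.14, 3.14, 3.14].

### API

Orientations are given as a unit quaternion [x, y, z, w].
In Python, from rig import r gives the robot as it stands.
- The arm moves only by the tool apply_moves, never from a script. Its argument "motion" is a list that holds one entry, the list of rows, each a list of 7 numbers: the turn, a rotation vector about the world's x, y, z in degrees, then the shift along the world's x, y, z in m, then the finger opening in m, from 0 to 0.0854. In form: [[[rx, ry, rz, dx, dy, dz, jaw], ...]]. A call has 1 to 8 rows; each row shifts and turns the commanded pose from where the row before left it; what a row does not reach is not made up. A row lasts 1/8 s, in which the tool goes at most 62.5 mm and 10.7 degrees, less where a joint would pass 70% of its speed; a pose out of reach is approached as far as the arm can. A call with a gripper value outside its range is refused whole. The fingers move at their own pace and stop on an object; the grip force is fixed at half the most. Time passes only in rows, so rows that do not move let the fingers close. It gives the time, the measured TCP pose, the force, the opening and the grip force at its end, in the units of the state.
- r.state(): the state, without advancing time (a new reading comes with each control period).
- r.grab_frame(name): name is "scene" or "top" or "wrist"; returns a dict with "pixels" (420x560x3 uint8, red, green, blue), "range_z" (420x560 float32, m along the optical axis (not along the pixel's ray), 0 where there is no reading), "vertical_fov" (degrees; the focal length in pixels is half the picture's height over the tangent of half this angle, whatever the lens; pixels are square), "cx", "cy" (the principal point, pixels), "origin" and "rotation" of the camera in the world; the wrist camera has in their place "hand_eye" (4x4, takes a point from camera to tool coordinates, whose origin is the TCP and whose axes are the flange's). Camera axes: x right, y down, z forward; pixel columns grow to the right and rows downward; lengths in m; the calibration is good to about 2 mm. The wrist camera is an equidistant fisheye: a pixel r from the principal point sees the ray r / f radians off the axis. A picture is of the moment at which its call begins: read the wrist's pose just before it.
- r.hand_in(): hands the job in; it is judged then, once.
The state is a dict: "time_s": time; "q": joint angles; "qd": joint speeds; "tau": joint torques, N m; "tool_pos": TCP position; "tool_rot": TCP orientation; "wrist_force": force on the tool from outside, world axes, zero at the start; "wrist_torque": the same for the moment, N m; "opening": finger opening in m; "gripper_force": force on a finger pad.
Only numpy, scipy, OpenCV 4.12 (cv2) and the standard library are available. Lean on these libraries where they do the work, as an engineer would, in place of code of your own. Each camera call takes 0.05 s, during which the arm holds its last target. There are 200 camera calls.

## Working session

There is one attempt and no reset: what is moved stays moved. The work goes in short steps, Python scripts to look and compute and a tool call to move; the robot and the scene stay as the last step left them, time stands still between calls to the robot, and variables do not carry over. Pictures are saved under pics/ and viewed, at most 10 in all, crops included, and the job is handed in when it is done.

Besides the shell and the picture viewer there is one more tool, called after ">>>" by a JSON object that holds its "fn" and its "kwargs", one argument or row to a line. apply_moves: Moves the arm, as the interface text tells. Its arguments: {"type":"object","properties":{"motion":{"type":"array","items":{"type":"array","items":{"type":"array","items":{"type":"number"}}}}},"required":["motion"]}

```bash
ls; mkdir -p pics
cat > h.py <<'E'
import numpy as np,cv2
from scipy.spatial.transform import Rotation as R
from rig import r
def grab(n):
    f=r.grab_frame(n); np.savez('/tmp/%s.npz'%n,**{k:np.array(v) for k,v in f.items()}); return f
def cloud(f):
    p=f['range_z'];H,W=p.shape;fl=H/2/np.tan(np.radians(f['vertical_fov'])/2)
    v,u=np.mgrid[:H,:W];c=np.stack([(u-f['cx'])/fl*p,(v-f['cy'])/fl*p,p],-1)
    w=c@np.array(f['rotation']).T+np.array(f['origin']); w[p==0]=np.nan
    return w
E
python3 - <<'E'
from h import *
a=grab('scene');b=grab('top')
for n,f in(('scene',a),('top',b)):
    cv2.imwrite('pics/%s1.png'%n,f['pixels'][:,:,::-1]); np.save('/tmp/%s_c.npy'%n,cloud(f)); print(n,f['origin'],f['vertical_fov'],f['rotation'])
s=r.state();print(s,r.tcp_to_grasp)
E
```

```text
picsTraceback (most recent call last):
  File "<stdin>", line 4, in <module>
  File "h.py", line 9, in cloud
    w=c@np.array(f['rotation']).T+np.array(f['origin']); w[p==0]=np.nan
      ~^~~~~~~~~~~~~~~~~~~~~~~~~~
ValueError: matmul: Input operand 1 has a mismatch in its core dimension 0, with gufunc signature (n?,k),(k,m?)->(n?,m?) (size 4 is different from 3)
```

Rotation is a quaternion.

```bash
sed -i "s/np.array(f\['rotation'\]).T/R.from_quat(f['rotation']).as_matrix().T/" h.py
python3 - <<'E'
from h import *
a=grab('scene');b=grab('top')
for n,f in(('scene',a),('top',b)):
    cv2.imwrite('pics/%s1.png'%n,f['pixels'][:,:,::-1]); np.save('/tmp/%s_c.npy'%n,cloud(f)); print(n,f['origin'],f['vertical_fov'],f['rotation'])
s=r.state();print(s,r.tcp_to_grasp)
E
```

```text
scene [ 0.03876134 -0.56963263  0.97150325] 47.71871784799744 [ 0.87774585 -0.31539242  0.11874134 -0.34057355]
top [0.32490331 0.05547609 1.2654222 ] 45.65343920830886 [-0.7009459   0.70741667 -0.05603611  0.07138941]
{'time_s': 0.2, 'q': array([ 1.06870187e+00,  3.77803400e-01,  8.01463515e-02,  1.27439917e+00,
       -9.59949188e-06,  1.46053084e+00]), 'qd': array([ 2.97117826e-03, -1.96597022e-03,  4.77505938e-03, -1.12771650e-03,
        5.27586832e-04,  1.84300277e-05]), 'tau': array([ 4.63308934e-04, -4.63520479e+01,  2.69880009e+01,  1.41979172e-02,
       -2.86820125e-05, -6.02366796e-07]), 'tool_pos': array([0.21936837, 0.53108262, 0.2307107 ]), 'tool_rot': array([ 1.94663569e-01,  9.80869868e-01, -6.02095064e-04, -1.85300813e-04]), 'wrist_force': array([-0.40776281,  0.27164248,  0.22154179]), 'wrist_torque': array([ 0.01964168, -0.05098255, -0.00960935]), 'gripper_force': 0.0, 'opening': 0.08538356022467176} 0.0187
```

View pics/scene1.png

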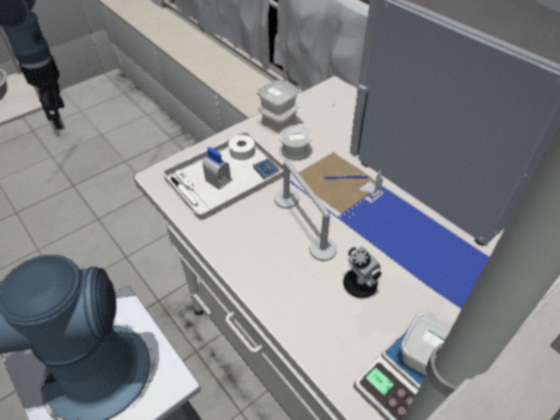

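View pics/top1.png

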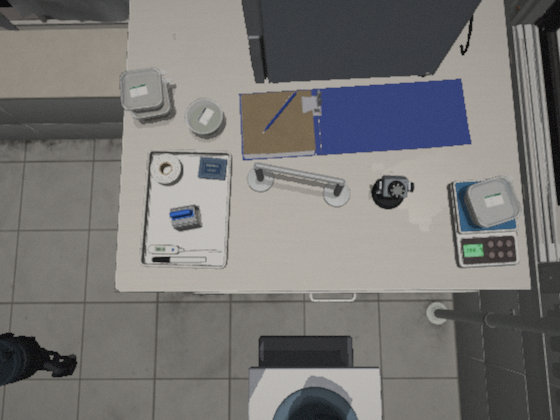

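The scene view shows the hood at (216,168) in the tray, the rail between (285,180) and (323,245), and the camera at (362,270). The top view shows the hood grip at (181,214), the bar from (252,165) to (340,185), and the camera lens at (399,190).

Run:
```python
from h import *
T=np.load('/tmp/top_c.npy');S=np.load('/tmp/scene_c.npy');np.set_printoptions(precision=4,suppress=True)
for u,v in[(181,214),(252,165),(340,185),(399,190),(375,240),(70,360),(180,240),(147,155),(230,155),(230,266),(145,266)]:print('top',u,v,T[v,u])
for u,v in[(216,158),(290,172),(325,210),(300,260),(50,100)]:print('sc',u,v,S[v,u])
s=r.state()
for n in('top','scene'):
    f=np.load('/tmp/%s.npz'%n);fl=210/np.tan(np.radians(f['vertical_fov'])/2)
    c=R.from_quat(f['rotation']).inv().apply(s['tool_pos']-f['origin']);print(n,c,c[:2]/c[2]*fl+[f['cx'],f['cy']])
for n,C in(('top',T),('scene',S)):
    px=np.load('/tmp/%s.npz'%n)['pixels'].astype(int)
    m=(C[...,2]>.07)&(C[...,2]<.16)&(C[...,0]>.2)&(C[...,0]<.65)&(abs(C[...,1])<.5)
    k,l=cv2.connectedComponents(m.astype('uint8'))
    for i in range(1,k):
        P=C[l==i]
        if len(P)>15:print(n,len(P),P.mean(0),P.min(0),P.max(0))
    b=(px[...,2]>px[...,0]+70)&(C[...,2]>.07)&(C[...,2]<.16)&(C[...,1]>.1)
    P=C[b];print('blue',len(P),P.mean(0),P.min(0),P.max(0))
    if len(P):print(cv2.minAreaRect(P[:,:2].astype('float32')*1000))
    np.save('/tmp/%s_blue.npy'%n,P)
```

```text
top 181 214 [0.513  0.309  0.1195]
top 252 165 [ 0.6608  0.1523 -0.0006]
top 340 185 [ 0.5728 -0.0613  0.1422]
top 399 190 [ 0.5638 -0.2003  0.1215]
top 375 240 [ 0.4604 -0.1603  0.001 ]
top 70 360 [0.2055 0.4787 0.2814]
top 180 240 [0.4651 0.3357 0.0015]
top 147 155 [0.6832 0.4216 0.0287]
top 230 155 [0.6809 0.207  0.0265]
top 230 266 [0.3981 0.2071 0.0009]
top 145 266 [0.3983 0.4154 0.0273]
sc 216 158 [0.5121 0.2971 0.1011]
sc 290 172 [0.7004 0.2057 0.0005]
sc 325 210 [ 0.5839 -0.0583  0.1423]
sc 300 260 [ 0.5154 -0.0531 -0.0015]
sc 50 100 [0.2028 0.4633 0.3402]
top [-0.4515  0.2947  1.0086] [ 55.6614 349.7835]
scene [-0.5541 -0.2134  1.2001] [ 62.1316 121.6698]
top 667 [0.5992 0.034  0.1394] [ 0.571  -0.071   0.0705] [0.6308 0.1399 0.1522]
top 678 [ 0.5756 -0.1914  0.1067] [ 0.5481 -0.2401  0.0733] [ 0.6075 -0.1499  0.1325]
top 2173 [ 0.5363 -0.42    0.1071] [ 0.4751 -0.4835  0.0701] [ 0.5988 -0.3601  0.1158]
top 468 [0.5125 0.3126 0.0905] [0.489  0.2823 0.0701] [0.5427 0.348  0.1231]
blue 120 [0.5152 0.3118 0.1098] [0.506  0.2891 0.0823] [0.5286 0.3371 0.1231]
((515.1211547851562, 313.3532409667969), (15.343852043151855, 50.41313171386719), 13.869742393493652)
scene 322 [0.509  0.3067 0.091 ] [0.4886 0.2773 0.0701] [0.5384 0.3401 0.1179]
scene 654 [0.5958 0.0208 0.1274] [ 0.5688 -0.0768  0.0702] [0.6267 0.1372 0.1498]
scene 707 [ 0.5687 -0.2066  0.1033] [ 0.5465 -0.2446  0.0709] [ 0.6013 -0.1529  0.1285]
scene 1735 [ 0.5274 -0.4063  0.1047] [ 0.4737 -0.4465  0.0701] [ 0.5909 -0.3639  0.1124]
blue 132 [0.5126 0.3077 0.1037] [0.5059 0.2833 0.0811] [0.5223 0.3365 0.1179]
((513.7861938476562, 310.4190979003906), (13.517227172851562, 53.93073272705078), 10.222234725952148)
```

Run:
```python
from h import *
o=[]
for n,(x0,y0,w,h) in(('top',(140,150,100,110)),('top',(240,140,190,90)),('scene',(160,120,130,95)),('scene',(270,150,130,150))):
    f=np.load('/tmp/%s.npz'%n)['pixels'][y0:y0+h,x0:x0+w,::-1]
    o.append(cv2.resize(f,(400,300),interpolation=cv2.INTER_CUBIC))
cv2.imwrite('pics/m1.png',np.vstack([np.hstack(o[:2]),np.hstack(o[2:])]))
```

```text
(no output)
```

View pics/m1.png

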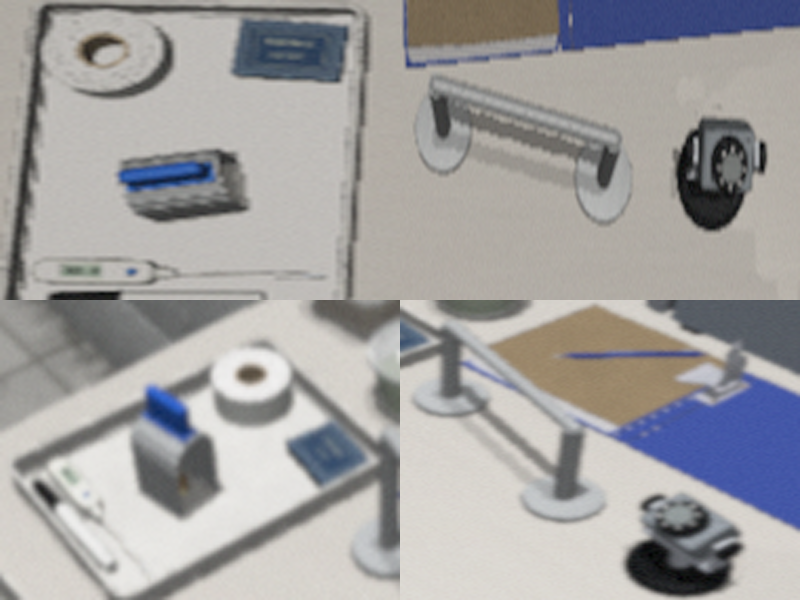

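The crops show the grip's long axis roughly along world y, the stamp visible under the hood, and the lens disc facing up and towards the robot. Next I fit the grip axis, the bar and the lens.

```bash
cat >> h.py <<'E'
def pca(P):
    c=P.mean(0);u,s,vt=np.linalg.svd(P-c,full_matrices=False);return c,vt,s/np.sqrt(len(P))
E
python3 - <<'E'
from h import *
np.set_printoptions(precision=4,suppress=True)
for n in('top','scene'):
    C=np.load('/tmp/%s_c.npy'%n);B=np.load('/tmp/%s_blue.npy'%n);t=B[B[:,2]>.108]
    c,v,s=pca(t[:,:2]);print(n,'grip',len(t),t.mean(0),np.degrees(np.arctan2(v[0,1],v[0,0]))%180,s,cv2.minAreaRect(t[:,:2].astype('float32')*1000))
    P=C.reshape(-1,3);m=(P[:,2]>.13)&(P[:,2]<.16)&(abs(P[:,0]-.6)<.06)&(abs(P[:,1]-.035)<.13)
    P=P[m];c,v,s=pca(P[:,:2]);q=(P[:,:2]-c)@v[0];print('bar',len(P),c+v[0]*(q.min()+q.max())/2,np.percentile(P[:,2],95),np.degrees(np.arctan2(v[0,1],v[0,0]))%180,s,q.max()-q.min())
    P=C.reshape(-1,3);m=(P[:,2]>.004)&(P[:,2]<.03)&(np.hypot(P[:,0]-.56,P[:,1]+.19)<.07);P=P[m];print('foot',P.min(0),P.max(0))
    (a,b,cc)=cv2.minAreaRect(C.reshape(-1,3)[(C.reshape(-1,3)[:,2]>.015)&(C.reshape(-1,3)[:,2]<.035)&(C.reshape(-1,3)[:,1]>.17)&(C.reshape(-1,3)[:,0]<.72)&(C.reshape(-1,3)[:,0]>.36)&(C.reshape(-1,3)[:,1]<.45)][:,:2].astype('float32'));print('tray',a,b,cc)
E
```

```text
top grip 87 [0.5162 0.313  0.1171] 99.76394963848806 [0.0132 0.003 ] ((516.22509765625, 313.1705017089844), (11.333656311035156, 45.009727478027344), 8.610040664672852)
bar 584 [0.6    0.0343] 0.14963768437621708 77.94732399298728 [0.0639 0.0041] 0.21579192619254733
foot [ 0.4928 -0.2579  0.004 ] [ 0.6282 -0.1206  0.0213]
tray (0.5585253834724426, 0.3020682632923126) (0.2524859309196472, 0.33002161979675293) 87.74737548828125
scene grip 59 [0.5142 0.3088 0.114 ] 99.55076481996394 [0.0126 0.0036] ((514.5765380859375, 310.25384521484375), (11.97256851196289, 43.89046096801758), 10.620293617248535)
bar 426 [0.5985 0.0309] 0.14676373050200056 78.1453000420237 [0.0647 0.0038] 0.21732674172128896
foot [ 0.5376 -0.2404  0.0041] [ 0.6151 -0.1578  0.03  ]
tray (0.5569953918457031, 0.3016586899757385) (0.24956828355789185, 0.3288477063179016) 87.60765838623047
```

>>> {"fn": "apply_moves", "kwargs": {
  "motion": [
    [[0,0,-10,0.03,-0.02,0.0,0.0854],[0,0,-10,0.04,-0.03,0.0,0.0854],[0,0,-10,0.04,-0.03,0.0,0.0854],[0,0,-10,0.04,-0.03,0.0,0.0854],[0,0,-10,0.04,-0.03,0.0,0.0854],[0,0,-10,0.04,-0.03,0.0,0.0854],[0,0,-10,0.03,-0.025,0.0,0.0854],[0,0,0,0,0,0,0.0854]]
  ]
}}

```text
time_s: 1.2
tool_pos: [0.4815, 0.3346, 0.2308]
tool_rot: [0.724, 0.69, -0.0, 0.0]
wrist_force: [1.4, -0.1, -0.7]
opening: 0.0853
gripper_force: 0.0
```

>>> {"fn": "apply_moves", "kwargs": {
  "motion": [
    [[0,0,6.5,0.0165,-0.012,0.0,0.0854],[0,0,6,0.0165,-0.012,0.0,0.0854],[0,0,0,0,0,0,0.0854],[0,0,0,0,0,0,0.0854]]
  ]
}}

```text
time_s: 1.7
tool_pos: [0.5115, 0.3132, 0.2312]
tool_rot: [0.642, 0.766, -0.0, -0.0]
wrist_force: [-0.5, -0.2, 0.3]
opening: 0.0854
gripper_force: 0.0
```

```bash
cat >> h.py <<'E'
def wrist(f,s):
    p=f['range_z'];H,W=p.shape;fl=H/2/np.tan(np.radians(f['vertical_fov'])/2)
    v,u=np.mgrid[:H,:W];x=u-f['cx'];y=v-f['cy'];rr=np.hypot(x,y);th=rr/fl
    t=np.tan(np.minimum(th,1.5))/np.maximum(rr,1e-9)
    c=np.stack([x*t*p,y*t*p,p,np.ones_like(p)],-1)
    w=(c@np.array(f['hand_eye']).T)[...,:3]@R.from_quat(s['tool_rot']).as_matrix().T+s['tool_pos']
    w[p==0]=np.nan;return w
E
python3 - <<'E'
from h import *
np.set_printoptions(precision=4,suppress=True)
s=r.state();f=grab('wrist');C=wrist(f,s);print(s['tool_pos'],f['hand_eye'],f['vertical_fov'])
cv2.imwrite('pics/w1.png',f['pixels'][:,:,::-1])
px=f['pixels'].astype(int)
b=(px[...,2]>px[...,0]+50)&(C[...,2]>.1)&(C[...,2]<.13)&(np.hypot(C[...,0]-.515,C[...,1]-.311)<.06)
P=C[b];c,v,_=pca(P[:,:2]);print(len(P),c,np.median(P[:,2]),np.degrees(np.arctan2(v[0,1],v[0,0]))%180,cv2.minAreaRect(P[:,:2].astype('float32')*1000))
E
```

```text
[0.5115 0.3132 0.2312] [[ 0.0011 -0.9612 -0.276   0.0716]
 [ 1.      0.001   0.0004 -0.    ]
 [-0.0001 -0.276   0.9612 -0.1418]
 [ 0.      0.      0.      1.    ]] 65.70646984690485
819 [0.5157 0.3175] 0.11613148152444591 100.09864596428164 ((516.3967895507812, 315.7735900878906), (11.471251487731934, 48.273101806640625), 10.126750946044922)
```

View pics/w1.png

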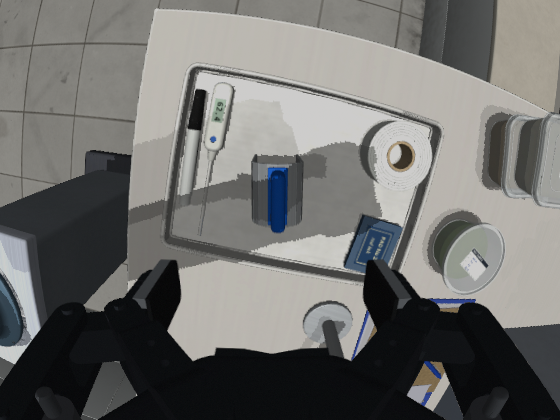

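The wrist view shows the blue grip at (279,200), upright and lined up with the open fingers. I descend, close and lift.

>>> {"fn": "apply_moves", "kwargs": {
  "motion": [
    [[0,0,0,0.004,0,-0.05,0.0854],[0,0,0,0,0,-0.05,0.0854],[0,0,0,0,0,-0.03,0.0854],[0,0,0,0,0,-0.013,0.0854],[0,0,0,0,0,0,0.03],[0,0,0,0,0,0,0.005],[0,0,0,0,0,0,0.005],[0,0,0,0,0,0,0.005]]
  ]
}}

```text
time_s: 2.75
tool_pos: [0.5172, 0.3128, 0.0893]
tool_rot: [0.642, 0.766, 0.001, 0.0]
wrist_force: [-1.9, -0.3, 1.3]
opening: 0.0121
gripper_force: 0.3
```

>>> {"fn": "apply_moves", "kwargs": {
  "motion": [
    [[0,0,0,0,0,0,0.005],[0,0,0,0,0,0,0.005]]
  ]
}}

```text
time_s: 3.0
tool_pos: [0.5173, 0.3128, 0.0893]
tool_rot: [0.642, 0.766, 0.001, 0.0]
wrist_force: [-0.4, -0.1, 5.1]
opening: 0.0114
gripper_force: 59.2
```

>>> {"fn": "apply_moves", "kwargs": {
  "motion": [
    [[0,0,0,0,0,0.02,0.005],[0,0,0,0,0,0.04,0.005],[0,0,0,0,0,0.04,0.005],[0,0,0,0,0,0.04,0.005],[0,0,0,0,0,0.03,0.005],[0,0,0,0,0,0.01,0.005],[0,0,0,0,0,0,0.005]]
  ]
}}

```text
time_s: 3.88
tool_pos: [0.5166, 0.3124, 0.2678]
tool_rot: [0.642, 0.766, -0.0, -0.0]
wrist_force: [-0.3, 0.4, -1.6]
opening: 0.0108
gripper_force: 58.6
```

>>> {"fn": "apply_moves", "kwargs": {
  "motion": [
    [[0,0,-2,0.007,-0.025,0,0.005],[0,0,-4,0.015,-0.05,0,0.005],[0,0,-4,0.015,-0.05,0,0.005],[0,0,-4,0.015,-0.05,0,0.005],[0,0,-4,0.015,-0.05,0,0.005],[0,0,-3,0.01,-0.035,0,0.005],[0,0,-1,0.005,-0.02,0,0.005],[0,0,0,0,0,0,0.005]]
  ]
}}

```text
time_s: 4.88
tool_pos: [0.5981, 0.0318, 0.2669]
tool_rot: [0.777, 0.629, -0.001, -0.001]
wrist_force: [-0.3, 1.0, -1.2]
opening: 0.0115
gripper_force: 58.6
```

Run:
```python
from h import *
s=r.state();a=grab('scene');f=grab('wrist')
cv2.imwrite('pics/m2.png',np.hstack([cv2.resize(a['pixels'][80:290,180:460],(400,300)),cv2.resize(f['pixels'],(400,300))])[:,:,::-1])
print(s['tool_pos'],s['opening'])
C=cloud(grab('top'))[130:220,150:230];px=np.load('/tmp/top.npz')['pixels'][130:220,150:230]
P=C.reshape(-1,3);m=(abs(P[:,0]-.515)<.03)&(abs(P[:,1]-.31)<.03)&(P[:,2]>.05)&(P[:,2]<.08);print('stamp',m.sum(),P[m].mean(0),P[m].min(0),P[m].max(0))
```

```text
[0.59812876 0.03176895 0.26687679] 0.011504087566412951
stamp 51 [0.51640195 0.31857749 0.06261685] [0.50917257 0.30984746 0.05260899] [0.52627825 0.33087473 0.06978166]
```

View pics/m2.png

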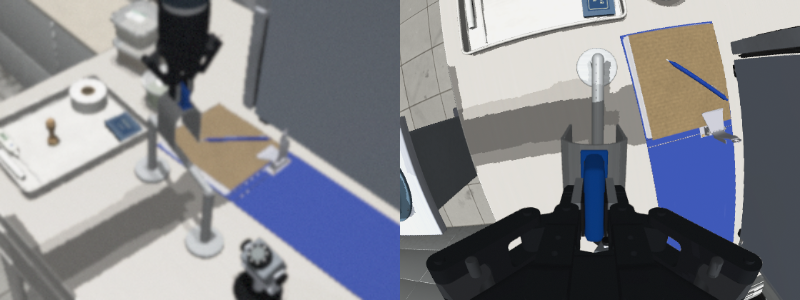

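The hood is held centred over the bar, which enters the tunnel in the wrist view. The stamp stayed upright in the tray. I lower it now.

>>> {"fn": "apply_moves", "kwargs": {
  "motion": [
    [[0,0,0,0.001,0.0,-0.03,0.005],[0,0,0,0,0,-0.035,0.005],[0,0,0,0,0,-0.025,0.005],[0,0,0,0,0,-0.012,0.005],[0,0,0,0,0,-0.004,0.005],[0,0,0,0,0,-0.003,0.005],[0,0,0,0,0,0,0.005]]
  ]
}}

```text
time_s: 5.9
tool_pos: [0.6001, 0.0325, 0.1601]
tool_rot: [0.777, 0.63, 0.001, 0.001]
wrist_force: [0.1, -0.9, -1.5]
opening: 0.0111
gripper_force: 58.5
```

>>> {"fn": "apply_moves", "kwargs": {
  "motion": [
    [[0,0,0,0,0,-0.002,0.005],[0,0,0,0,0,-0.001,0.005],[0,0,0,0,0,0,0.005]]
  ]
}}

```text
time_s: 6.28
tool_pos: [0.5996, 0.0324, 0.1563]
tool_rot: [0.777, 0.63, 0.0, 0.0]
wrist_force: [1.1, 0.2, -0.6]
opening: 0.011
gripper_force: 58.5
```

>>> {"fn": "apply_moves", "kwargs": {
  "motion": [
    [[0,0,0,0,0,-0.001,0.005],[0,0,0,0,0,-0.001,0.005],[0,0,0,0,0,0,0.005]]
  ]
}}

```text
time_s: 6.65
tool_pos: [0.5995, 0.0325, 0.1542]
tool_rot: [0.777, 0.63, -0.0, -0.0]
wrist_force: [0.3, -0.5, -0.8]
opening: 0.011
gripper_force: 58.5
```

>>> {"fn": "apply_moves", "kwargs": {
  "motion": [
    [[0,0,0,0,0,-0.001,0.005],[0,0,0,0,0,0,0.005]]
  ]
}}

```text
time_s: 6.9
tool_pos: [0.5998, 0.0324, 0.154]
tool_rot: [0.777, 0.63, 0.0, 0.0]
wrist_force: [-1.3, 0.0, 3.6]
opening: 0.0108
gripper_force: 59.3
```

>>> {"fn": "apply_moves", "kwargs": {
  "motion": [
    [[0,0,0,0,0,-0.001,0.005],[0,0,0,0,0,0,0.005]]
  ]
}}

```text
time_s: 7.15
tool_pos: [0.6, 0.0324, 0.1539]
tool_rot: [0.777, 0.63, 0.001, 0.001]
wrist_force: [-3.9, 0.1, 8.3]
opening: 0.0111
gripper_force: 60.1
```

Contact is made. I ease off, open and rise.

>>> {"fn": "apply_moves", "kwargs": {
  "motion": [
    [[0,0,0,0,0,0.001,0.005],[0,0,0,0,0,0,0.03],[0,0,0,0,0,0,0.05],[0,0,0,0,0,0,0.05],[0,0,0,0,0,0.01,0.06],[0,0,0,0,0,0.04,0.06],[0,0,0,0,0,0.04,0.06],[0,0,0,0,0,0.03,0.06]]
  ]
}}

```text
time_s: 8.15
tool_pos: [0.6001, 0.0324, 0.2761]
tool_rot: [0.777, 0.63, 0.001, 0.001]
wrist_force: [1.2, 0.3, -0.2]
opening: 0.0598
gripper_force: 0.0
```

Run:
```python
from h import *
np.set_printoptions(precision=4,suppress=True)
s=r.state();a=grab('scene');f=grab('wrist')
cv2.imwrite('pics/m3.png',np.hstack([cv2.resize(a['pixels'][80:290,180:460],(400,300)),cv2.resize(f['pixels'],(400,300))])[:,:,::-1])
print(s['tool_pos'],s['opening'])
C=wrist(f,s);px=f['pixels'].astype(int)
b=(px[...,2]>px[...,0]+50)&(C[...,2]>.14)&(C[...,2]<.2)&(np.hypot(C[...,0]-.6,C[...,1]-.03)<.06)
print(b.sum(),np.median(C[b],0))
```

```text
[0.6001 0.0324 0.2761] 0.05981624881237773
1361 [0.5982 0.0394 0.1754]
```

View pics/m3.png

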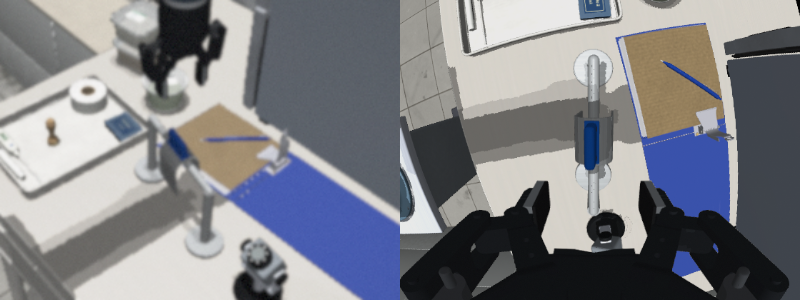

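The hood hangs astride the bar (grip at 592,145 in the right half) and is released. Next I look at the inspection camera up close.

>>> {"fn": "apply_moves", "kwargs": {
  "motion": [
    [[0,0,0,-0.012,-0.04,0.01,0.06],[0,0,0,-0.016,-0.05,0.01,0.06],[0,0,0,-0.016,-0.05,0.01,0.06],[0,0,0,-0.016,-0.05,0.01,0.06],[0,0,0,-0.01,-0.04,0.01,0.06],[0,0,0,0,0,0,0.06],[0,0,0,0,0,0,0.06]]
  ]
}}

```text
time_s: 9.12
tool_pos: [0.5294, -0.1971, 0.3227]
tool_rot: [0.777, 0.63, 0.0, -0.001]
wrist_force: [-1.0, 0.0, -0.1]
opening: 0.0599
gripper_force: 0.0
```

Run:
```python
from h import *
np.set_printoptions(precision=4,suppress=True)
s=r.state();f=grab('wrist');C=wrist(f,s);np.save('/tmp/wl.npy',C);print(s['tool_pos'])
m=np.hypot(C[...,0]-.565,C[...,1]+.2)<.05
m&=(C[...,2]>.05)
v,u=np.where(m);print(u.min(),u.max(),v.min(),v.max())
x0,y0=max(int(np.median(u))-70,0),max(int(np.median(v))-52,0);print('crop',x0,y0)
cv2.imwrite('pics/w2.png',cv2.resize(f['pixels'][y0:y0+105,x0:x0+140],(800,600),interpolation=cv2.INTER_CUBIC)[:,:,::-1])
```

```text
[ 0.5294 -0.1971  0.3227]
210 544 134 419
crop 295 313
```

View pics/w2.png

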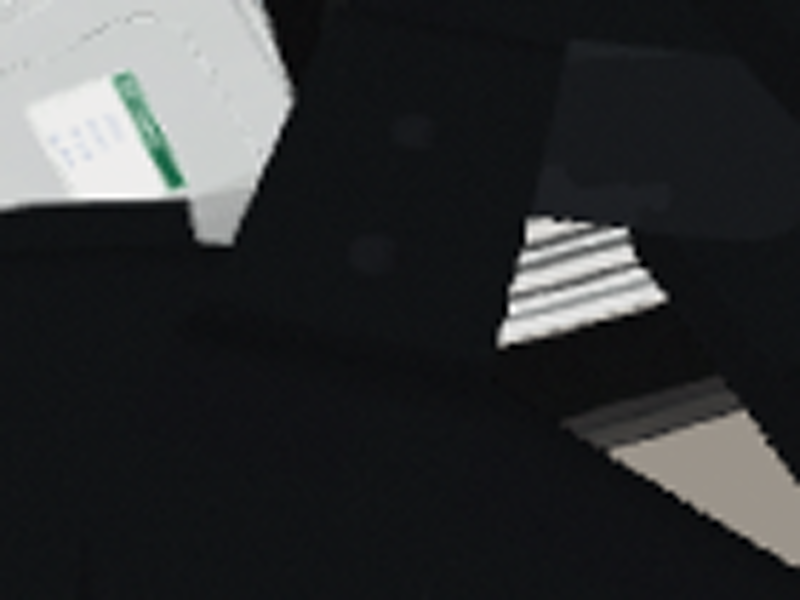

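That crop landed on the gripper's own body; I recrop on heights below 0.15 m.

Run:
```python
from h import *
np.set_printoptions(precision=4,suppress=True)
C=np.load('/tmp/wl.npy');f=np.load('/tmp/wrist.npz')
m=(np.hypot(C[...,0]-.565,C[...,1]+.2)<.06)&(C[...,2]>.05)&(C[...,2]<.15)
v,u=np.where(m);print(len(u),u.min(),u.max(),v.min(),v.max())
x0,y0=max(int(np.median(u))-60,0),max(int(np.median(v))-45,0);print('crop',x0,y0)
cv2.imwrite('pics/w3.png',cv2.resize(f['pixels'][y0:y0+90,x0:x0+120],(800,600),interpolation=cv2.INTER_CUBIC)[:,:,::-1])
```

```text
2840 289 338 130 207
crop 254 125
```

View pics/w3.png

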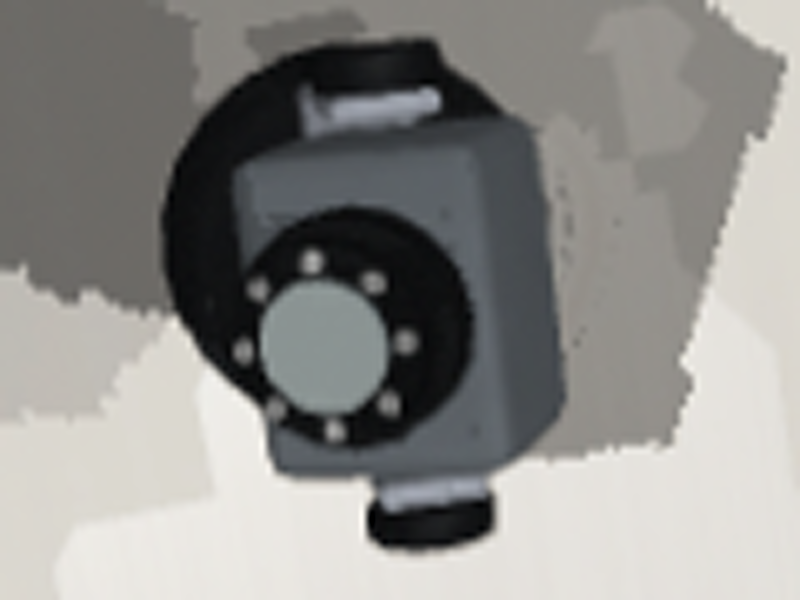

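The lens disc is centred at crop (324,346), i.e. wrist pixel (302.6,176.9). Its 8 LEDs sit evenly round it, and the knobs at (375,65) and (430,520) give the level axis.

```bash
cat > lens.py <<'E'
from h import *
np.set_printoptions(precision=4,suppress=True)
def fit(C,u0,v0,rad,name):
    v,u=np.mgrid[:420,:560];P=C[(np.hypot(u-u0,v-v0)<rad)];P=P[~np.isnan(P).any(1)]
    P0=P
    for _ in range(6):
        c,vt,s=pca(P);d=(P0-c)@vt[2];P=P0[abs(d)<max(.002,0)]
    n=vt[2]*np.sign(vt[2,2]);print(name,len(P),len(P0),'c',c,'n',n,'tilt',np.degrees(np.arccos(n[2])),'az',np.degrees(np.arctan2(n[1],n[0])),'rms',s[2]);return c,n
W=np.load('/tmp/wl.npy');fit(W,302.6,176.9,12,'w');fit(W,302.6,176.9,14,'w');fit(W,302.6,176.9,9,'w')
for k in((375,65),(430,515)):
    u,v=254+k[0]/6.667,125+k[1]/6.667;print('knob',W[int(v)-1:int(v)+2,int(u)-1:int(u)+2].reshape(-1,3).mean(0))
# head face: grey pixels of wide window
T=np.load('/tmp/top_c.npy');S=np.load('/tmp/scene_c.npy')
fit(T,397.7,189.5,7,'t');fit(S,362,257.5,7,'s')
P=W.reshape(-1,3);m=(np.hypot(P[:,0]-.56,P[:,1]+.19)<.08)&(P[:,2]>.004)&(P[:,2]<.03);Q=P[m];print('foot',np.median(Q,0),Q.min(0),Q.max(0))
E
python3 lens.py
```

```text
w 446 452 c [ 0.5632 -0.195   0.122 ] n [-0.4319  0.0177  0.9017] tilt 25.61295208461944 az 177.6569789256434 rms 0.0007926174236350281
w 611 618 c [ 0.5632 -0.195   0.1219] n [-0.4321  0.0267  0.9014] tilt 25.655755787035776 az 176.46878278215027 rms 0.000790423186574432
w 253 255 c [ 0.5632 -0.1949  0.1224] n [-0.4368  0.0096  0.8995] tilt 25.907851626402856 az 178.74622793277481 rms 0.0006980289238622186
knob [ 0.5824 -0.1531  0.0958]
knob [ 0.5772 -0.2336  0.0948]
t 83 156 c [ 0.5634 -0.1957  0.1232] n [-0.4089 -0.1361  0.9024] tilt 25.530447078503393 az -161.58884378892319 rms 0.0010536888191391611
s 95 154 c [ 0.5642 -0.2001  0.1209] n [-0.4029  0.0038  0.9153] tilt 23.757824946891688 az 179.45414554495375 rms 0.0010321213685462285
foot [ 0.5532 -0.176   0.012 ] [ 0.539  -0.2242  0.0041] [ 0.6225 -0.154   0.0153]
```

>>> {"fn": "apply_moves", "kwargs": {
  "motion": [
    [[0,0,0,0,0.03,0,0.06],[0,0,0,0,0.06,0,0.06],[0,0,0,0,0.06,0,0.06],[0,0,0,0,0.06,0,0.06],[0,0,0,-0.004,0.06,0,0.06],[0,0,0,-0.004,0.06,-0.02,0.06],[0,0,0,-0.004,0.06,-0.03,0.06],[0,0,0,-0.002,0.06,-0.03,0.06]]
  ]
}}

```text
time_s: 10.18
tool_pos: [0.5147, 0.2466, 0.2468]
tool_rot: [0.776, 0.631, 0.0, 0.0]
wrist_force: [0.2, -0.5, 0.5]
opening: 0.0603
gripper_force: 0.0
```

>>> {"fn": "apply_moves", "kwargs": {
  "motion": [
    [[0,0,0,0,0.04,-0.03,0.06],[0,0,0,0,0.02,-0.02,0.06],[0,0,0,0,0,0,0.06],[0,0,0,0,0,0,0.06]]
  ]
}}

```text
time_s: 10.68
tool_pos: [0.5157, 0.3036, 0.1982]
tool_rot: [0.777, 0.63, 0.0, 0.0]
wrist_force: [-0.3, 0.5, 1.4]
opening: 0.0602
gripper_force: 0.0
```

Run:
```python
from h import *
np.set_printoptions(precision=4,suppress=True)
s=r.state();f=grab('wrist');C=wrist(f,s);print(s['tool_pos'],s['opening'],s['q'])
P=C.reshape(-1,3)
for lo,hi in((.058,.075),(.045,.058),(.03,.045),(.004,.018)):
    m=(np.hypot(P[:,0]-.515,P[:,1]-.313)<.025)&(P[:,2]>lo)&(P[:,2]<hi);Q=P[m];print(lo,m.sum(),np.median(Q,0),Q.min(0),Q.max(0))
cv2.imwrite('pics/w4.png',f['pixels'][:,:,::-1])
```

```text
[0.5157 0.3036 0.1982] 0.060217497800954804 [ 0.4263  0.4352  0.0826  1.2181 -0.0004  2.2046]
0.058 344 [0.5165 0.3207 0.0634] [0.507 0.311 0.058] [0.5257 0.3295 0.0663]
0.045 82 [0.5178 0.3266 0.0566] [0.5061 0.3103 0.0465] [0.5265 0.3298 0.058 ]
  return _methods._mean(a, axis=axis, dtype=dtype,
  ret = um.true_divide(
Traceback (most recent call last):
ValueError: zero-size array to reduction operation minimum which has no identity
```

>>> {"fn": "apply_moves", "kwargs": {
  "motion": [
    [[0,0,0,0.0,0.0155,-0.02,0.06],[0,0,0,0,0,-0.04,0.06],[0,0,0,0,0,-0.04,0.06],[0,0,0,0,0,-0.04,0.06],[0,0,0,0,0,-0.02,0.06],[0,0,0,0,0,-0.006,0.06],[0,0,0,0,0,0,0.06]]
  ]
}}

```text
time_s: 11.6
tool_pos: [0.5169, 0.3186, 0.0328]
tool_rot: [0.777, 0.629, 0.001, 0.0]
wrist_force: [0.3, 0.2, -0.1]
opening: 0.0596
gripper_force: 0.0
```

>>> {"fn": "apply_moves", "kwargs": {
  "motion": [
    [[0,0,0,0,0,0,0.04],[0,0,0,0,0,0,0.03],[0,0,0,0,0,0,0.025],[0,0,0,0,0,0,0.01],[0,0,0,0,0,0,0.01],[0,0,0,0,0,0,0.01],[0,0,0,0,0,0,0.01]]
  ]
}}

```text
time_s: 12.48
tool_pos: [0.5165, 0.3191, 0.0324]
tool_rot: [0.777, 0.63, 0.001, 0.0]
wrist_force: [-1.4, -1.1, 5.4]
opening: 0.0173
gripper_force: 58.5
```

>>> {"fn": "apply_moves", "kwargs": {
  "motion": [
    [[0,0,0,0,0,0.02,0.01],[0,0,0,0,0,0.05,0.01],[0,0,0,0,0,0.06,0.01],[0,0,0,0,0,0.06,0.01],[0,0,0,0,-0.02,0.06,0.01],[0,0,0,0,-0.04,0.02,0.01],[0,0,0,0,-0.05,0,0.01],[0,0,0,0,-0.05,0,0.01]]
  ]
}}

```text
time_s: 13.48
tool_pos: [0.5159, 0.1578, 0.3008]
tool_rot: [0.777, 0.63, -0.0, 0.0]
wrist_force: [0.6, 0.4, -1.2]
opening: 0.0172
gripper_force: 58.6
```

>>> {"fn": "apply_moves", "kwargs": {
  "motion": [
    [[0,0,0,0,-0.05,0,0.01],[0,0,0,0,-0.05,0,0.01],[0,0,0,0,-0.05,0,0.01],[-0.3,-5,0,0,-0.05,0,0.01],[-0.3,-5,0,0,-0.05,0,0.01],[-0.3,-5,0,0,-0.05,0,0.01],[-0.4,-5.5,0,0,-0.03,0,0.01],[-0.3,-5.15,0,0,-0.02,0,0.01]]
  ]
}}

```text
time_s: 14.48
tool_pos: [0.5153, -0.1923, 0.3004]
tool_rot: [0.758, 0.613, 0.164, 0.151]
wrist_force: [-0.1, -0.3, -1.4]
opening: 0.0171
gripper_force: 58.7
```

>>> {"fn": "apply_moves", "kwargs": {
  "motion": [
    [[0,0,0,0,0,0,0.01],[0,0,0,0,0,0,0.01]]
  ]
}}

```text
time_s: 14.72
tool_pos: [0.5159, -0.1904, 0.3008]
tool_rot: [0.758, 0.614, 0.163, 0.15]
wrist_force: [-0.1, 0.5, -0.4]
opening: 0.0172
gripper_force: 58.7
```

```bash
cat > chk.py <<'E'
from h import *
import sys
np.set_printoptions(precision=4,suppress=True)
s=r.state();M=R.from_quat(s['tool_rot']).as_matrix();print(s['tool_pos'],s['opening'],s['gripper_force'],'toolz',M[:,2],'x',M[:,0])
n=np.array([-.4328,.0272,.9011]);L=np.array([.5633,-.1965,.1225])
print('to target shift',L+n*.1114-s['tool_pos'],'tilt err deg',np.degrees(np.cross(M[:,2],-n)))
ims=[]
for nm in('scene','top','wrist'):
    f=grab(nm);C=cloud(f) if nm!='wrist' else wrist(f,s)
    np.save('/tmp/chk_%s.npy'%nm,C);px=f['pixels'].astype(int)
    Q=(C-s['tool_pos'])@M   # tool coords
    m=(np.hypot(Q[...,0],Q[...,1])<.022)&(Q[...,2]>.005)&(Q[...,2]<.04)
    v,u=np.where(m)
    if len(u)>5:
        q=Q[m];print(nm,len(q),'med',np.median(q,0),'min',np.percentile(q,3,axis=0),'max',np.percentile(q,97,axis=0))
        x0,y0=max(int(np.median(u))-32,0),max(int(np.median(v))-24,0);print(nm,'crop',x0,y0)
        ims.append(cv2.resize(f['pixels'][y0:y0+48,x0:x0+64],(400,300),interpolation=cv2.INTER_CUBIC))
ims.append(cv2.resize(np.load('/tmp/scene.npz')['pixels'][150:330,250:490],(400,300)))
while len(ims)<4: ims.append(ims[-1]*0)
cv2.imwrite('pics/%s.png'%sys.argv[1],np.vstack([np.hstack(ims[:2]),np.hstack(ims[2:4])])[:,:,::-1])
E
python3 chk.py c1
```

```text
[ 0.5159 -0.1904  0.3008] 0.01720763550857715 58.74572176951915 toolz [ 0.4316 -0.0261 -0.9017] x [0.1925 0.9792 0.0638]
to target shift [-0.0008 -0.003  -0.0779] tilt err deg [-0.0568 -0.0773 -0.0249]
scene 107 med [-0.0078 -0.0016  0.0173] min [-0.0136 -0.0123  0.0067] max [0.0016 0.009  0.0277]
scene crop 324 195
top 49 med [0.0087 0.0006 0.0165] min [ 0.0033 -0.0086  0.0092] max [0.0124 0.0117 0.0258]
top crop 377 168
wrist 1113 med [ 0.007  -0.0006  0.0162] min [-0.0036 -0.0107  0.0066] max [0.0122 0.009  0.0256]
wrist crop 240 220
```

View pics/c1.png

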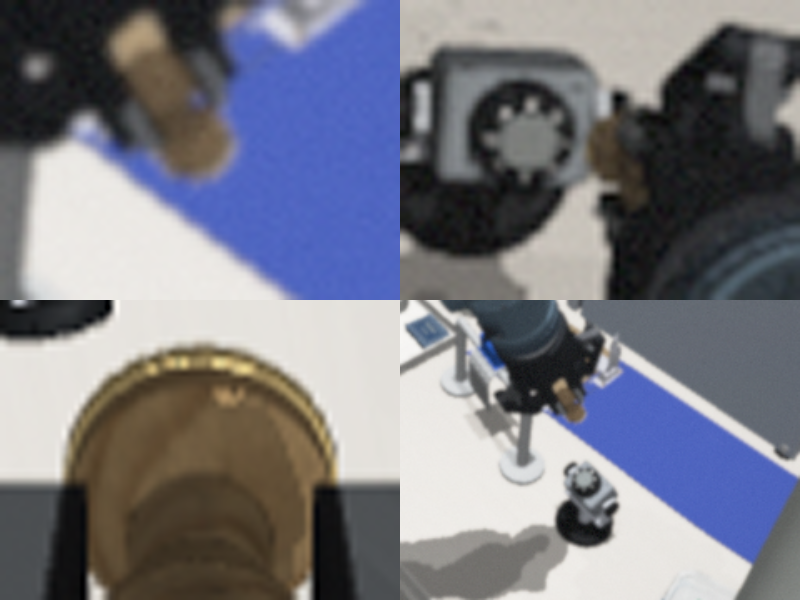

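The stamp is held upright between the pads, with its gold rim visible in the wrist crop (lower left, about (205,360)). The lens is clear below. I check the stamp's tilt in the grip from the rim and body depths.

Run:
```python
from h import *
from scipy.optimize import least_squares
np.set_printoptions(precision=4,suppress=True)
s=r.state();M=R.from_quat(s['tool_rot']).as_matrix()
for nm in('scene','wrist'):
    C=np.load('/tmp/chk_%s.npy'%nm);px=np.load('/tmp/%s.npz'%nm)['pixels'].astype(int)
    Q=(C-s['tool_pos'])@M;m=(np.hypot(Q[...,0],Q[...,1])<.02)&(Q[...,2]>-.03)&(Q[...,2]<.045)&(px[...,0]>px[...,2]+20)
    q=Q[m]
    print(nm,len(q))
    for a in np.arange(-.03,.04,.005):
        k=(q[:,2]>a)&(q[:,2]<=a+.005)
        if k.sum()>3:print('%.3f'%a,k.sum(),q[k].min(0),q[k].max(0),np.median(q[k],0))
    if nm=='wrist':
        g=m&(px[...,0]>120)&(px[...,0]-px[...,2]>45)&(Q[...,2]>.01);v,u=np.where(g);G=Q[g];print('gold',len(G),G.mean(0))
        A=np.c_[G[:,:2],np.ones(len(G))];print(np.linalg.lstsq(A,G[:,2],rcond=None)[0], np.ptp(G,axis=0))
    # cylinder fit to foot side
    f=q[(q[:,2]>.015)]
    fun=lambda p:np.hypot(f[:,0]-p[0]-p[2]*(f[:,2]-.02),f[:,1]-p[1]-p[3]*(f[:,2]-.02))-.012
    print('foot cyl centre,slope',least_squares(fun,[0,0,0,0],loss='soft_l1',f_scale=.001).x)
```

```text
scene 125
-0.030 29 [-0.0122 -0.0093 -0.0299] [ 0.0079  0.0065 -0.025 ] [-0.0082 -0.0022 -0.0276]
-0.025 15 [-0.0135 -0.0089 -0.0248] [-0.0068  0.0059 -0.0214] [-0.011  -0.0026 -0.0224]
-0.020 6 [-0.0121 -0.0092 -0.0198] [-0.0078  0.0001 -0.0157] [-0.0118 -0.0057 -0.0173]
-0.015 5 [-0.0122 -0.0073 -0.0143] [-0.0106 -0.0018 -0.0101] [-0.0109 -0.0041 -0.0136]
0.005 10 [-0.0083 -0.0079  0.0051] [-0.0046  0.0025  0.0091] [-0.0065 -0.0031  0.0073]
0.010 22 [-0.0125 -0.0087  0.0106] [-0.0003  0.0065  0.0149] [-0.0077 -0.0028  0.0139]
0.015 26 [-0.0141 -0.0108  0.015 ] [-0.0008  0.0063  0.0199] [-0.0085 -0.0014  0.0165]
0.020 5 [-0.014  -0.0058  0.02  ] [-0.0088  0.0049  0.0221] [-0.0115 -0.0013  0.0219]
foot cyl centre,slope [ 0.     -0.0009 -0.5731  0.6984]
wrist 2285
-0.030 507 [-0.0032 -0.0103 -0.03  ] [ 0.0114  0.0066 -0.025 ] [ 0.0075 -0.0021 -0.0277]
-0.025 288 [ 0.005  -0.0104 -0.025 ] [ 0.0117  0.0066 -0.02  ] [ 0.0097 -0.0017 -0.0234]
-0.020 171 [ 0.0058 -0.0102 -0.02  ] [ 0.0111  0.0066 -0.015 ] [ 0.0098 -0.0017 -0.0176]
-0.015 72 [ 0.0055 -0.0104 -0.015 ] [ 0.0107  0.0062 -0.01  ] [ 0.0098 -0.0025 -0.014 ]
-0.010 26 [ 0.0066 -0.0062 -0.0097] [ 0.0128  0.007  -0.005 ] [ 0.0083 -0.0012 -0.0075]
-0.005 23 [ 0.005  -0.0106 -0.0049] [ 0.0127  0.008  -0.0001] [ 0.0067 -0.0017 -0.0029]
0.000 88 [ 0.0025 -0.0071  0.0003] [0.0068 0.0033 0.005 ] [ 0.0054 -0.0017  0.0027]
0.005 95 [ 0.0002 -0.0078  0.0051] [0.0068 0.004  0.0099] [ 0.0054 -0.0016  0.0073]
0.010 304 [-0.0044 -0.0106  0.01  ] [0.01   0.0068 0.015 ] [ 0.0054 -0.0022  0.0136]
0.015 473 [-0.0067 -0.0129  0.015 ] [0.012  0.0091 0.02  ] [ 0.0076 -0.0016  0.0168]
0.020 196 [ 0.0009 -0.0138  0.0201] [0.0123 0.01   0.025 ] [ 0.0101 -0.0022  0.0231]
0.025 42 [ 0.0047 -0.0116  0.0251] [0.0122 0.0094 0.0276] [ 0.0112 -0.0008  0.0259]
gold 163 [0.0075 0.0027 0.0209]
[ 0.3395 -0.157   0.0187] [0.0168 0.0232 0.0111]
foot cyl centre,slope [-0.0012 -0.0019  0.3237 -0.0002]
```

The stamp sits straight and centred in the grip within about 1 mm, with its face about 30 mm beyond the TCP. I go down to the target.

>>> {"fn": "apply_moves", "kwargs": {
  "motion": [
    [[0,0,0,0,-0.003,-0.015,0.01],[0,0,0,0,0,-0.025,0.01],[0,0,0,0,0,-0.02,0.01],[0,0,0,0,0,-0.013,0.01],[0,0,0,0,0,-0.006,0.01],[0,0,0,0,0,0,0.01],[0,0,0,0,0,0,0.01],[0,0,0,0,0,0,0.01]]
  ]
}}

```text
time_s: 15.88
tool_pos: [0.5165, -0.1943, 0.223]
tool_rot: [0.757, 0.614, 0.164, 0.151]
wrist_force: [-0.6, 0.2, -0.9]
opening: 0.0172
gripper_force: 58.7
```

```bash
python3 chk.py c2
python3 - <<'E'
from h import *
np.set_printoptions(precision=4,suppress=True)
C=np.load('/tmp/chk_scene.npy');a=np.load('/tmp/scene.npz')['pixels']
P=C[180:300,340:400].reshape(-1,3);m=(np.hypot(P[:,0]-.56,P[:,1]+.2)<.05)&(P[:,2]>.1)&(P[:,2]<.13);print(P[m].mean(0))
x=lambda y0,x0,h,w:cv2.resize(a[y0:y0+h,x0:x0+w],(400,300),interpolation=cv2.INTER_CUBIC)
t=np.load('/tmp/top.npz')['pixels'];w=np.load('/tmp/wrist.npz')['pixels']
cv2.imwrite('pics/f.png',np.vstack([np.hstack([x(200,310,90,120),x(130,160,120,160)]),np.hstack([cv2.resize(w,(400,300)),cv2.resize(t[120:300,120:430],(400,300))])])[:,:,::-1])
E
```

```text
[ 0.5165 -0.1943  0.223 ] 0.017185934792551337 58.73352895723656 toolz [ 0.434  -0.0278 -0.9005] x [0.1925 0.9793 0.0626]
to target shift [-0.0014  0.0008 -0.0001] tilt err deg [0.0326 0.078  0.0133]
scene 87 med [-0.0086 -0.0008  0.0169] min [-0.0145 -0.0115  0.0081] max [0.     0.0091 0.0263]
scene crop 321 221
top 39 med [0.0086 0.0002 0.0189] min [ 0.0037 -0.0101  0.0088] max [0.0123 0.0107 0.0245]
top crop 370 175
wrist 1120 med [ 0.007  -0.0006  0.0161] min [-0.0034 -0.0107  0.0065] max [0.0121 0.009  0.0253]
wrist crop 240 220
[ 0.5688 -0.2035  0.1138]
```

View pics/f.png

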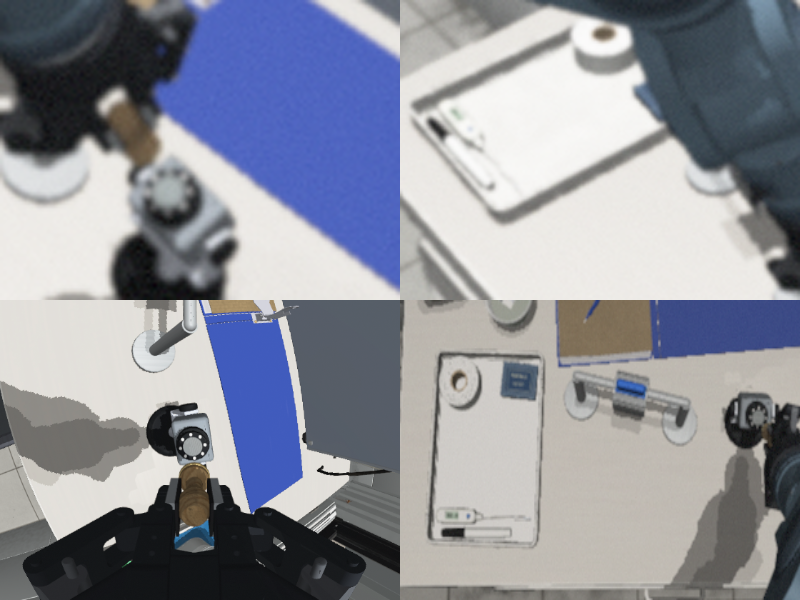

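Everything is in place: the hood is on the bar and the stamp is in line with the lens (lower left: lens at (191,444), stamp at (194,480)). One last check compares the lens with the stamp axis in the same wrist image.

Run:
```python
from lens import *
s=r.state();M=R.from_quat(s['tool_rot']).as_matrix()
C=np.load('/tmp/chk_wrist.npy');px=np.load('/tmp/wrist.npz')['pixels'].astype(int)
Q=(C-s['tool_pos'])@M
# bright dots/glass inside lens window
w=np.zeros(C.shape[:2],bool);w[180:225,245:290]=1
m=w&(Q[...,2]>.105)&(Q[...,2]<.12)&(px.mean(-1)>90)&(np.hypot(Q[...,0],Q[...,1])<.022)
q=Q[m];print('lens in tool',len(q),np.median(q,0),(q.min(0)+q.max(0))/2)
v,u=np.where(m);c,n=fit(C,(u.min()+u.max())/2,(v.min()+v.max())/2,10,'wf');print((c-s['tool_pos'])@M, n@M)
```

```text
w 446 452 c [ 0.5632 -0.195   0.122 ] n [-0.4319  0.0177  0.9017] tilt 25.61295208461944 az 177.6569789256434 rms 0.0007926174236350281
w 611 618 c [ 0.5632 -0.195   0.1219] n [-0.4321  0.0267  0.9014] tilt 25.655755787035776 az 176.46878278215027 rms 0.000790423186574432
w 253 255 c [ 0.5632 -0.1949  0.1224] n [-0.4368  0.0096  0.8995] tilt 25.907851626402856 az 178.74622793277481 rms 0.0006980289238622186
knob [ 0.5824 -0.1531  0.0958]
knob [ 0.5772 -0.2336  0.0948]
t 83 156 c [ 0.5634 -0.1957  0.1232] n [-0.4089 -0.1361  0.9024] tilt 25.530447078503393 az -161.58884378892319 rms 0.0010536888191391611
s 95 154 c [ 0.5642 -0.2001  0.1209] n [-0.4029  0.0038  0.9153] tilt 23.757824946891688 az 179.45414554495375 rms 0.0010321213685462285
foot [ 0.5532 -0.176   0.012 ] [ 0.539  -0.2242  0.0041] [ 0.6225 -0.154   0.0153]
lens in tool 770 [ 0.0023 -0.0019  0.1106] [ 0.0004 -0.0012  0.1141]
wf 304 304 c [ 0.5632 -0.1947  0.1225] n [-0.4405  0.0216  0.8975] tilt 26.170735139192352 az 177.19909790300306 rms 0.000679218033446304
[ 0.0022 -0.0015  0.1104] [-0.0073 -0.0065 -1.    ]
```

```bash
python3 -c "
from rig import r
print(r.state()['qd']);print(r.hand_in())"
```

```text
[ 1.66349867e-03 -5.92345771e-04 -6.15029950e-03 -1.49961321e-03
 -2.94530598e-05  1.38733248e-03]
the job is handed in; nothing more can be done
None
```

The hood hangs released on the rail's bar, and the arm is holding the stamp still, its face square to the lens, about 80 mm away and centred to within about 2 mm by the camera measurements; the job is handed in at about 16 s.

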